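# Throw the locking bat toggle of the lamp supply

## Robot

A 6-joint arm with a two-finger parallel gripper is mounted at the origin on a cart in front of the work surface, level with it; the furniture and walls round the work are solid. World frame = base frame: x ahead of the robot, y to its left, z up, the work surface at z = 0. Lengths are in mm, angles in rad, forces in N, time in s.
With the tool pointing down it reaches from about 350 to 775 mm from the base axis. Payload 7.3 kg.
Tool frame: the origin (TCP) lies on the centre line of the jaws, within the pads' length; the fingertips stand finger_overhang ahead of it and the grasp point (between the pads) lies 8 mm behind it (finger_overhang is the distance from the TCP to the fingertips, in mm); z points along the fingers, y is the line along which they close (so a half turn about z gives the same grasp; the last joint's range is limited). The gripper opens to 92 mm and grips with 3 to 60 N. Pads are 19 mm wide; open, the fingers measure 130 mm over their backs; the gripper's body (75 mm by 190 mm) begins 47 mm behind the grasp point.
Start: joints at [-1.476, 0.342, 1.524, -0, 1.275, -0.146], TCP at [125.223, -509.866, 237.741] pointing down, gripper open.
Joint ranges: [-2.53, 2.53], [-0.77, 2.02], [0.04, 2.7], [-1, 4.14], [0.28, 2.66], [-3.11, 3.11]. Speed limits (rad/s): [2.57, 2.57, 3.14, 3.14, 3.14, 3.14].

## Interface

Orientations are given as [roll, pitch, yaw] about the fixed x, y, z axes, in that order (R = Rz(yaw) Ry(pitch) Rx(roll)).
In Python, from plant import get_obs, capture, close_job, finger_overhang gives the robot as it stands.
- The arm moves only by the shell command python3 -m inch 'ROWS'. ROWS is JSON, one flat list of numbers, 7 for each row, row after row: the turn, a rotation vector about the tool's x, y, z scaled (see below), then the shift along the tool's x, y, z scaled (see below), then the closure, from -1 (fully open) to 1 (shut). In form: [ax, ay, az, tx, ty, tz, gripper, ax, ay, az, tx, ty, tz, gripper, ...]. A call has 1 to 10 rows; each row shifts and turns the commanded pose from where the row before left it, along the tool's axes as they then stand; what a row does not reach is not made up. The controller multiplies each number of a shift by 0.8 m and each number of a turn by 1.5 rad. A row lasts 1/12 s, in which the tool goes at most 41.7 mm and 7.16 degrees, less where a joint would pass 70% of its speed; a pose out of reach is approached as far as the arm can. A call with a number of a shift or a turn outside -1 to 1 is refused whole. A call with a gripper value outside its range is refused whole. The fingers move at their own pace and stop on an object; the grip force is fixed at half the most. Time passes only in rows, so rows that do not move let the fingers close. It gives the time, the measured TCP pose, the force, the opening and the grip force at its end, in the units of the state.
- get_obs(): the state, without advancing time (a new reading comes with each control period).
- capture(name): name is "scene" or "top" or "wrist"; returns a dict with "image" (420x560x3 uint8, red, green, blue), "mtx" (3x3 intrinsics, pixels), "distortion" ([k1, k2, p1, p2, k3] as OpenCV has them; the pictures are not rectified), "pose" (4x4, takes a point from camera to world coordinates). Camera axes: x right, y up, looking along -z (the intrinsics and any distortion apply to the point x, -y, -z); pixel columns grow to the right and rows downward; lengths in mm; the calibration is good to about 2 mm. A picture is of the moment at which its call begins. There is no depth.
- close_job(): hands the job in; it is judged then, once.
The state is a dict: "time": time; "joint_positions": joint angles; "dq": joint speeds; "tau": joint torques, N m; "tool_pos": TCP position; "tcp_rot": TCP orientation; "contact_force": force on the tool from outside, world axes, zero at the start; "moment": the same for the moment, N m; "grip_width": finger opening in mm; "finger_force": force on a finger pad.
Only numpy, scipy, OpenCV 4.12 (cv2) and the standard library are available. Lean on these libraries where they do the work, as an engineer would, in place of code of your own. Each camera call takes 0.05 s, during which the arm holds its last target. There are 200 camera calls.

## Task

Switch on the lamp supply, the one with the round meter, by throwing its locking bat toggle from the meter side over to the far side: draw the bat straight out to its stop, carry it over centre, and let it drop back fully into the far notch. The supplies merely stand on the desk, so do not drag the lamp supply along or lift it off its feet, and leave the supply with the square meter and its toggle as they are.

Things in the scene. Friction and masses are not known exactly. Their poses are not given: they have to be found in the camera images.
- lamp_supply: grey metal case with a black top panel, 110 (x) x 170 (y) x 66 (z) mm on four rubber feet, about 2.2 kg, loose on the desk; on the panel a ROUND meter (50 mm across, 6 mm high, centred 48 mm along +y) and one bat toggle. Origin: centre of the underside; z up, +y is the meter end.
- lamp_pivot (a point): pivot of the lamp supply's bat, in the case frame at x 0, y -30 mm, z 68 mm (just over the panel, in a steel bush 24 mm across, 6 mm high). The bat swings in the case's y-z plane about the case's x axis. Axes as the case.
- lamp_tip (a point): rounded outer end of the lamp supply's steel bat, on the bat's axis, 75 mm from the pivot when the bat is in. The bat is round: 11 mm diameter at its foot (13 to 20 mm from the pivot), widening to 16 mm at 56 to 68 mm from the pivot; its axis is the point's z, pointing outward.
- lamp_bat (a joint): swing of the bat: 0 = leaning 0.60 rad from upright towards the meter (off), 0.60 = upright, 1.20 = leaning 0.60 rad away from the meter (on); both ends are stops. While the bat is in, a gate locks it within 0.05 rad of either end and pushing sideways only shoves the supply.
- lamp_sleeve (a joint): how far the bat is drawn out along its axis, m; 0 = in. Spring: 1.9 N at 0, plus 1.2 N per 10 mm. To swing it must be within 1.5 mm of its hard stop until past the middle. The stop lies between 11 and 28 mm, differs each time, must be felt (10 to 15 N of pull tips the supply up) and acts only near the ends of the swing. Let go past the middle, the bat springs into that side's notch.
- heater_supply: a second case of the same size, laid out in the same way and with an identical bat toggle, but with a SQUARE meter 50 x 50 mm; leave it alone. Origin and axes as the lamp supply's.
- heater_bat (a joint): swing of the heater supply's bat, as lamp_bat; starts at 0
- heater_sleeve (a joint): draw of the heater supply's bat, as lamp_sleeve; starts at 0

How it is judged (in metres and radians):
At the end, for the whole second after the job is handed in: the lamp supply's bat leans away from the meter (joint over 1.1 rad) and has dropped in (drawn out less than 3 mm); the lamp supply stands flat (within 0.02 rad), at rest, less than 20 mm from where it stood (value of joint lamp_bat above 1.1 rad and value of joint lamp_sleeve below 0.003 m and distance of lamp_supply from where it was at the start of the episode below 0.02 m and angle between lamp_supply's own z axis and vertical below 0.02 rad and linear speed of lamp_supply below 0.01 m/s); the robot touches nothing.
It fails at once if the lamp supply is lifted off its feet (tilted more than 0.02 rad, a foot about 3 mm up) (angle between lamp_supply's own z axis and vertical above 0.02 rad).
It fails at once if the lamp supply is dragged more than 20 mm (distance of lamp_supply from where it was at the start of the episode above 0.02 m).
It fails at once if the heater supply is moved more than 10 mm (distance of heater_supply from where it was at the start of the episode above 0.01 m).
It fails at once if the heater supply's toggle is thrown or drawn out (value of joint heater_bat above 0.2 rad or value of joint heater_sleeve above 0.006 m).
It also fails if it takes over 53 s, if anything falls off the work surface, if the arm or the gripper's body presses on something with over 40 N, if the wrist force passes 120 N, or if a joint passes its speed limit or range.

## Working session

There is one attempt and no reset: what is moved stays moved. The work goes in short steps, Python scripts to look and compute and a shell command to move; the robot and the scene stay as the last step left them, time stands still between calls to the robot, and variables do not carry over. Pictures are saved under pics/ and viewed, at most 10 in all, crops included, and the job is handed in when it is done.

```bash
ls; mkdir -p pics; python3 - <<'E'
from plant import *
import cv2
print(get_obs(), finger_overhang)
for n in ("scene","top"):
    c=capture(n); cv2.imwrite(f"pics/{n}0.png",c["image"][:,:,::-1]); print(n,c["mtx"],c["distortion"],c["pose"])
E
```

```text
pics
{'time': 0.0, 'joint_positions': array([-1.47602719e+00,  3.42727781e-01,  1.52499063e+00, -2.43004734e-05,
        1.27537933e+00, -1.45978579e-01]), 'dq': array([-9.40611147e-04, -4.08835812e-04,  8.73014530e-04, -9.85309090e-05,
        1.03974471e-04,  3.49377752e-04]), 'tau': array([-1.27979915e-04, -4.31240451e+01, -2.44220620e+01,  7.18770898e-02,
        5.59611549e-02, -1.09562422e-04]), 'tool_pos': array([ 125.1649275 , -509.47662688,  237.05152511]), 'tcp_rot': array([-3.14010020e+00, -1.95940231e-04,  2.40754665e-01]), 'contact_force': array([-0.62024229, -0.03852819, -0.4620896 ]), 'moment': array([ 0.0102148 , -0.01588673, -0.0579418 ]), 'finger_force': 0.0, 'grip_width': 91.74712721861351} 11.0
scene [[399.484118     0.         275.55767949]
 [  0.         399.484118   216.62945049]
 [  0.           0.           1.        ]] [0.03720793 0.         0.         0.         0.        ] [[-7.88772982e-01  2.71056620e-01 -5.51693294e-01  6.42564636e+01]
 [-6.14606378e-01 -3.62099813e-01  7.00815758e-01  5.80753908e+02]
 [-9.80728800e-03  8.91858752e-01  4.52207677e-01  5.09220490e+02]
 [ 0.00000000e+00  0.00000000e+00  0.00000000e+00  1.00000000e+00]]
top [[413.72818432   0.         276.52918262]
 [  0.         413.72818432 207.98337608]
 [  0.           0.           1.        ]] [0.00617556 0.         0.         0.         0.        ] [[-3.27954000e-03  9.88449013e-01 -1.51518294e-01  4.05072326e+02]
 [-9.99927774e-01 -4.99340494e-03 -1.09321654e-02 -2.03855327e+01]
 [-1.15624803e-02  1.51471498e-01  9.88393997e-01  9.38222269e+02]
 [ 0.00000000e+00  0.00000000e+00  0.00000000e+00  1.00000000e+00]]
```

View pics/top0.png

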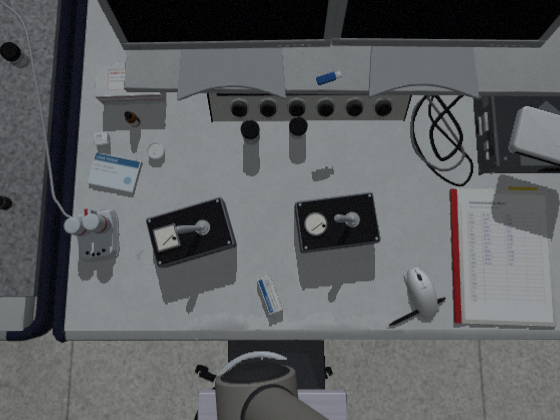

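View pics/scene0.png

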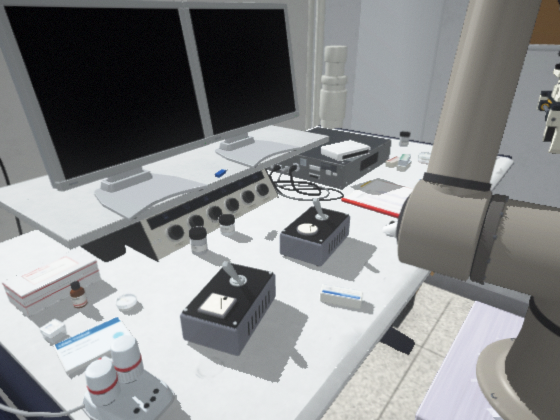

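```bash
python3 - <<'E'
import cv2
a=cv2.imread("pics/top0.png")[180:260,285:390]
cv2.imwrite("pics/c1.png",cv2.resize(a,None,fx=7,fy=7,interpolation=cv2.INTER_CUBIC))
E
```

```text
(no output)
```

View pics/c1.png

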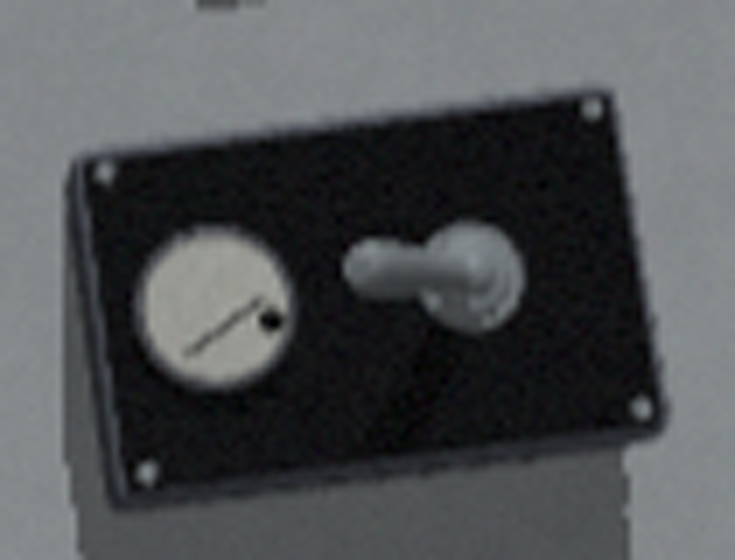

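```bash
cat > h.py <<'E'
import numpy as np, cv2
from scipy.spatial.transform import Rotation as R
from plant import *
def ray(c,u,v):
    p=cv2.undistortPoints(np.array([[[u,v]]],float),c["mtx"],np.array(c["distortion"]))[0,0]
    return c["pose"][:3,3], c["pose"][:3,:3]@np.array([p[0],-p[1],-1])
def atz(c,u,v,z):
    o,d=ray(c,u,v); return o+d*(z-o[2])/d[2]
def proj(c,P):
    q=(np.asarray(P,float)-c["pose"][:3,3])@c["pose"][:3,:3]; q=q*[1,-1,-1]
    return cv2.projectPoints(q.reshape(-1,1,3),np.zeros(3),np.zeros(3),c["mtx"],np.array(c["distortion"]))[0][:,0]
def tool():
    o=get_obs(); return np.array(o["tool_pos"]),R.from_euler("xyz",o["tcp_rot"])
def rows(pt,Rt):
    "tool-frame shift (units of .8m) and turn (units of 1.5rad) from measured pose to target"
    p,r=tool(); return (r.inv().apply(pt-p)/800).round(4),((r.inv()*Rt).as_rotvec()/1.5).round(4)
E
python3 - <<'E'
from h import *
c=capture("top"); f=lambda x,y,z:atz(c,285+(x+.5)/7-.5,180+(y+.5)/7-.5,z)
S=np.array([f(*p,68) for p in [(104,173),(593,108),(642,407),(148,472)]]);print(S,S.mean(0))
print("sides",[np.linalg.norm(S[i]-S[(i+1)%4]) for i in range(4)])
m=f(216,306,74);b=f(472,277,74);print("meter",m,"bush",b,np.linalg.norm(m-b))
a=(S[0]+S[3]-S[1]-S[2]); print("yaw of y axis-90",np.degrees(np.arctan2(-a[0],a[1])), np.degrees(np.arctan2(-(m-b)[0],(m-b)[1])))
print("tip",f(368,266,68+60))
E
```

```text
[[ 546.19511609  -59.55492127   68.        ]
 [ 565.48035564 -208.62509294   68.        ]
 [ 474.30779319 -219.87627214   68.        ]
 [ 455.43830285  -71.66056448   68.        ]] [ 510.35539194 -139.92921271   68.        ]
sides [np.float64(150.31246304240148), np.float64(91.86416698670556), np.float64(149.4120265013344), np.float64(91.5606124178362)]
meter [504.64764509 -92.37666082  74.        ] bush [ 513.04877324 -169.23083033   74.        ] 77.31198047809855
yaw of y axis-90 7.313563036877568 6.23838063872649
tip [ 509.55824981 -130.81909987  128.        ]
```

```bash
cat >> h.py <<'E'
O=np.array([510.4,-139.9,0.]); PSI=0.120
def piv(): return O+R.from_euler("z",PSI).apply([0,-30,68])
def pose(th,d,dx=0):
    "tool pose with grasp point d mm from pivot on the axis leaning th to meter"
    C=R.from_euler("z",PSI); s,c=np.sin(th),np.cos(th)
    M=np.array([[0,1,0],[c,0,-s],[-s,0,-c]]).T   # columns tool x,y,z in case
    M=np.column_stack([[0,c,-s],[1,0,0],[0,-s,-c]])
    return piv()+C.apply([dx,(d-8)*s,(d-8)*c]), C*R.from_matrix(M)
def plan(pt,Rt,n,g=-1):
    p,r=tool(); w=(r.inv()*Rt).as_rotvec(); out=[]
    for i in range(n):
        ri=r*R.from_rotvec(w*i/n); out.append([*(w/n/1.5).round(3),*(ri.inv().apply(pt-p)/n/800).round(4),g])
    print("deg/row",np.degrees(np.linalg.norm(w))/n,"mm/row",np.linalg.norm(pt-p)/n)
    for k in range(0,n,10): print([float(x) for q in out[k:k+10] for x in q])
E
python3 - <<'E'
from h import *
print(pose(.6,140)[0]); plan(*pose(.6,140),20)
E
```

```text
[505.06887944 -95.68744514 176.94430117]
deg/row 4.436295723839021 mm/row 28.250531550151855
[-0.014, -0.016, -0.047, 0.0292, -0.0195, 0.0038, -1.0, -0.014, -0.016, -0.047, 0.0306, -0.0174, 0.0027, -1.0, -0.014, -0.016, -0.047, 0.0318, -0.0153, 0.0015, -1.0, -0.014, -0.016, -0.047, 0.0328, -0.013, 0.0004, -1.0, -0.014, -0.016, -0.047, 0.0336, -0.0107, -0.0006, -1.0, -0.014, -0.016, -0.047, 0.0343, -0.0083, -0.0017, -1.0, -0.014, -0.016, -0.047, 0.0347, -0.0058, -0.0027, -1.0, -0.014, -0.016, -0.047, 0.035, -0.0033, -0.0036, -1.0, -0.014, -0.016, -0.047, 0.035, -0.0008, -0.0045, -1.0, -0.014, -0.016, -0.047, 0.0349, 0.0018, -0.0054, -1.0]
[-0.014, -0.016, -0.047, 0.0345, 0.0044, -0.0062, -1.0, -0.014, -0.016, -0.047, 0.0339, 0.0069, -0.0069, -1.0, -0.014, -0.016, -0.047, 0.0332, 0.0094, -0.0075, -1.0, -0.014, -0.016, -0.047, 0.0323, 0.0119, -0.0081, -1.0, -0.014, -0.016, -0.047, 0.0311, 0.0143, -0.0086, -1.0, -0.014, -0.016, -0.047, 0.0298, 0.0166, -0.009, -1.0, -0.014, -0.016, -0.047, 0.0284, 0.0189, -0.0093, -1.0, -0.014, -0.016, -0.047, 0.0267, 0.021, -0.0096, -1.0, -0.014, -0.016, -0.047, 0.0249, 0.023, -0.0097, -1.0, -0.014, -0.016, -0.047, 0.023, 0.0249, -0.0098, -1.0]
```

```bash
python3 -m inch '[-0.014,-0.016,-0.047,0.029,-0.020,0.004,-1,-0.014,-0.016,-0.047,0.031,-0.017,0.003,-1,-0.014,-0.016,-0.047,0.032,-0.015,0.0015,-1,-0.014,-0.016,-0.047,0.033,-0.013,0,-1,-0.014,-0.016,-0.047,0.034,-0.011,-0.001,-1,-0.014,-0.016,-0.047,0.034,-0.008,-0.002,-1,-0.014,-0.016,-0.047,0.035,-0.006,-0.003,-1,-0.014,-0.016,-0.047,0.035,-0.003,-0.004,-1,-0.014,-0.016,-0.047,0.035,-0.001,-0.0045,-1,-0.014,-0.016,-0.047,0.035,0.002,-0.005,-1]'
python3 -m inch '[-0.014,-0.016,-0.047,0.0345,0.0044,-0.006,-1,-0.014,-0.016,-0.047,0.034,0.007,-0.007,-1,-0.014,-0.016,-0.047,0.033,0.0095,-0.0075,-1,-0.014,-0.016,-0.047,0.032,0.012,-0.008,-1,-0.014,-0.016,-0.047,0.031,0.0145,-0.0085,-1,-0.014,-0.016,-0.047,0.030,0.0165,-0.009,-1,-0.014,-0.016,-0.047,0.028,0.019,-0.009,-1,-0.014,-0.016,-0.047,0.027,0.021,-0.0095,-1,-0.014,-0.016,-0.047,0.025,0.023,-0.0095,-1,0,0,0,0,0,0,-1]'
python3 - <<'E'
from h import *
print(get_obs()["joint_positions"],get_obs()["contact_force"]); plan(*pose(.6,140),4)
c=capture("wrist"); cv2.imwrite("pics/w1.png",c["image"][:,:,::-1])
E
```

```text
time: 0.98
tool_pos: [316.5, -301.0, 208.9]
tcp_rot: [3.027, 0.293, 0.938]
contact_force: [0.5, -0.7, -0.5]
grip_width: 91.8
finger_force: 0.0
time: 1.82
tool_pos: [488.7, -112.4, 181.8]
tcp_rot: [3.124, 0.56, 1.622]
contact_force: [-0.9, 0.2, -0.4]
grip_width: 91.8
finger_force: 0.0
[-0.05556818  0.37225326  1.79766861 -0.67442986  1.00144154  0.27026908] [-0.92307137  0.22362991 -0.40411563]
deg/row 1.0465456958770751 mm/row 5.979899913742358
[-0.003, -0.007, -0.01, 0.005, 0.0054, -0.0013, -1.0, -0.003, -0.007, -0.01, 0.0049, 0.0055, -0.0013, -1.0, -0.003, -0.007, -0.01, 0.0048, 0.0056, -0.0013, -1.0, -0.003, -0.007, -0.01, 0.0047, 0.0056, -0.0013, -1.0]
```

View pics/w1.png

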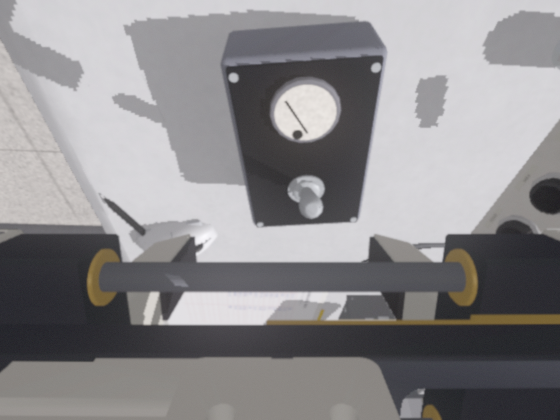

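```bash
python3 -m inch '[-0.003,-0.007,-0.01,0.005,0.0055,-0.0013,-1,-0.003,-0.007,-0.01,0.005,0.0055,-0.0013,-1,-0.003,-0.007,-0.01,0.005,0.0055,-0.0013,-1,-0.003,-0.007,-0.01,0.005,0.0055,-0.0013,-1,0,0,0,0,0,0,-1,0,0,0,0,0,0,-1]'
python3 - <<'E'
from h import *
from scipy.optimize import least_squares
c=capture("wrist"); i=c["image"][:,:,::-1]; cv2.imwrite("pics/w2.png",cv2.resize(i[20:260,180:440],None,fx=2.5,fy=2.5,interpolation=cv2.INTER_CUBIC))
import pickle; pickle.dump([c,capture("top")],open("c.pkl","wb")); print(tool()[0], pose(.6,140)[0])
E
```

```text
time: 2.37
tool_pos: [502.8, -98.9, 177.8]
tcp_rot: [-3.139, 0.602, 1.685]
contact_force: [0.6, -0.0, -0.1]
grip_width: 91.7
finger_force: 0.0
[502.69134044 -99.13598955 177.971411  ] [505.06887944 -95.68744514 176.94430117]
```

View pics/w2.png

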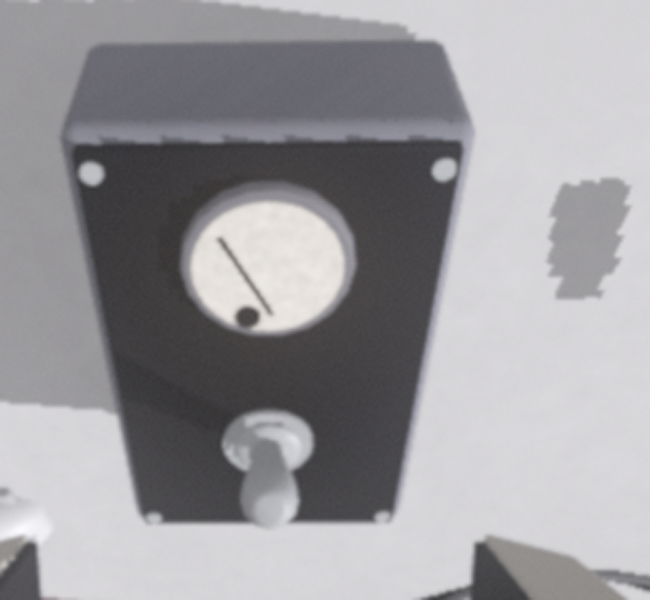

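```bash
python3 - <<'E'
from h import *
import pickle
from scipy.optimize import least_squares
cw,ct=pickle.load(open("c.pkl","rb"))
M=np.array([[-46,75,67],[46,75,67],[46,-75,67],[-46,-75,67],[0,48,73],[0,-30,73],[0,-30+67*np.sin(.6),68+67*np.cos(.6)]])
W=np.array([(91,173),(444,169),(383,518),(154,518),(268,265),(268,437),(270,503)])/2.5+[180-.3,20-.3]
T=np.array([(104,173),(148+445,108),(642,407),(148,472),(216,306),(472,277),(368,266)])[[0,1,2,3,4,5,6]]
T=T[[0,1,2,3,4,5,6]]/7+[285-.43,180-.43]
# top order: TL(+x,+y) TR(+x,-y) BR(-x,-y) BL(-x,+y)
Mt=M.copy(); Mt[:4]=[[46,75,67],[46,-75,67],[-46,-75,67],[-46,75,67]]
def X(p,m): return R.from_euler("z",p[3]).apply(m)+p[:3]
def res(p,w,t):
    return np.r_[w*(proj(cw,X(p,M))-W).ravel(), t*(proj(ct,X(p,Mt))-T).ravel()]
for w,t in ((1,0),(0,1),(1,1)):
    s=least_squares(res,[510,-140,0,.12],args=(w,t)); print(s.x.round(3)); print(s.fun.round(1).reshape(-1,2).tolist())
# in tool frame of the camera moment: tip lateral
E
```

```text
[ 5.11680e+02 -1.41953e+02 -1.15200e+00  1.28000e-01]
[[0.5, -1.1], [-0.3, -1.0], [-0.2, -1.2], [0.3, -0.7], [-0.1, 1.4], [0.1, 6.2], [-0.3, -2.6], [0.0, -0.0], [0.0, -0.0], [0.0, -0.0], [0.0, -0.0], [0.0, -0.0], [0.0, -0.0], [0.0, -0.0]]
[ 5.10578e+02 -1.39981e+02 -8.01000e-01  1.26000e-01]
[[-0.0, -0.0], [-0.0, -0.0], [-0.0, -0.0], [-0.0, -0.0], [-0.0, -0.0], [-0.0, 0.0], [-0.0, -0.0], [0.1, -0.1], [-0.2, 0.1], [-0.1, 0.0], [-0.2, 0.0], [-0.1, 0.1], [0.1, -0.5], [0.3, 0.3]]
[ 5.11444e+02 -1.41038e+02 -2.17000e-01  1.27000e-01]
[[-0.0, -1.7], [0.1, -1.6], [-0.2, -1.0], [-0.1, -0.6], [-0.2, 1.0], [-0.0, 6.3], [-0.4, -2.4], [0.6, -0.5], [0.3, -0.4], [0.5, -0.4], [0.4, -0.4], [0.4, -0.3], [0.6, -1.0], [0.9, -0.1]]
```

```bash
sed -i 's/^O=.*/O=np.array([511.5,-141.,0.]); PSI=0.127/' h.py; python3 - <<'E'
from h import *
print(pose(.6,110)[0]);plan(*pose(.6,110),3); p,r=tool(); print(r.inv().apply(pose(.6,60)[0]-p)/800)
E
```

```text
[ 508.00503416 -113.62869682  152.18423272]
deg/row 0.28829405091830523 mm/row 10.018052972815566
[-0.002, 0.001, -0.002, 0.0009, 0.0015, 0.0124, -1.0, -0.002, 0.001, -0.002, 0.0009, 0.0015, 0.0124, -1.0, -0.002, 0.001, -0.002, 0.0009, 0.0015, 0.0124, -1.0]
[0.0029659  0.00527091 0.0996704 ]
```

```bash
python3 -m inch '[-0.002,0.001,-0.002,0.001,0.0015,0.0125,-1,-0.002,0.001,-0.002,0.001,0.0015,0.0125,-1,-0.002,0.001,-0.002,0.001,0.002,0.0125,-1,0,0,0,0,0,0.0125,-1,0,0,0,0,0,0.0125,-1,0,0,0,0,0,0.0125,-1,0,0,0,0,0,0.0125,-1,0,0,0,0,0,0,-1,0,0,0,0,0,0,-1,0,0,0,0,0,0,-1]'
python3 - <<'E'
from h import *
plan(*pose(.6,60),1)
E
```

```text
time: 3.3
tool_pos: [511.5, -135.7, 118.8]
tcp_rot: [3.141, 0.598, 1.696]
contact_force: [-0.6, 0.9, 0.5]
grip_width: 91.8
finger_force: 0.0
deg/row 0.1608801759143566 mm/row 9.88578879429022
[-0.0, -0.001, -0.001, -0.0005, -0.0008, 0.0123, -1.0]
```

Now the last 10 mm in, then close partway and look.

```bash
python3 -m inch '[0,0,0,0,-0.0008,0.006,-1,0,0,0,0,0,0.006,0,0,0,0,0,0,0,0.3,0,0,0,0,0,0,0.4,0,0,0,0,0,0,0.45,0,0,0,0,0,0,0.45,0,0,0,0,0,0,0.45,0,0,0,0,0,0,0.45]'
python3 - <<'E'
from h import *
plan(*pose(.6,60),1)
c=capture("wrist"); cv2.imwrite("pics/w3.png",cv2.resize(c["image"][100:330,130:430,::-1],None,fx=2.5,fy=2.5))
E
```

```text
time: 3.97
tool_pos: [511.4, -141.1, 110.9]
tcp_rot: [3.141, 0.598, 1.696]
contact_force: [0.8, 0.5, 0.3]
grip_width: 49.7
finger_force: 0.0
deg/row 0.15519254078806907 mm/row 0.5786067667067377
[-0.0, -0.001, -0.001, -0.0006, 0.0001, 0.0004, -1.0]
```

View pics/w3.png

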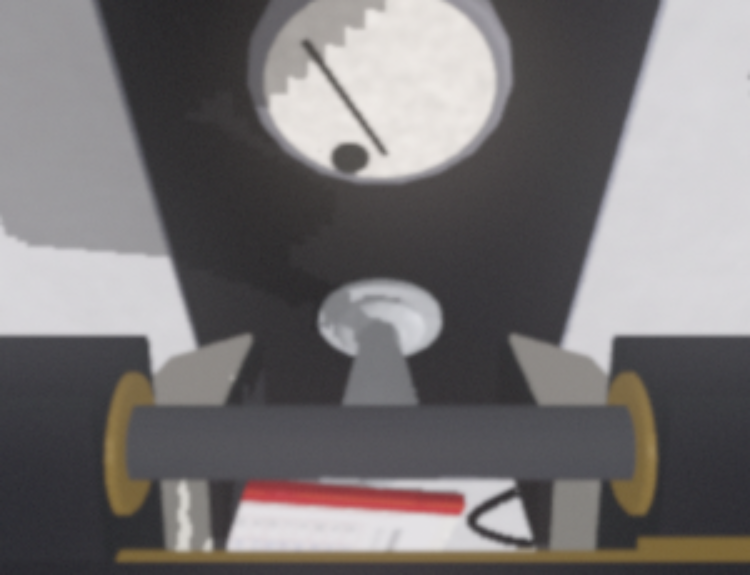

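```bash
python3 -m inch '[0,0,0,0,0,0,0.55,0,0,0,0,0,0,0.6,0,0,0,0,0,0,0.6,0,0,0,0,0,0,0.6,0,0,0,0,0,0,0.6,0,0,0,0,0,0,0.6]'
```

```text
time: 4.52
tool_pos: [511.4, -141.1, 110.8]
tcp_rot: [3.141, 0.598, 1.696]
contact_force: [0.4, -0.7, 0.2]
grip_width: 18.3
finger_force: 0.0
```

```bash
python3 -m inch '[0,0,0,0,0,0,0.65,0,0,0,0,0,0,0.65,0,0,0,0,0,0,0.65,0,0,0,0,0,0,0.65]'
```

```text
time: 4.85
tool_pos: [511.4, -141.1, 110.8]
tcp_rot: [3.141, 0.598, 1.696]
contact_force: [0.3, -0.4, -0.2]
grip_width: 16.3
finger_force: 0.0
```

Nearly touching with no side load; close fully.

```bash
python3 -m inch '[0,0,0,0,0,0,0.68,0,0,0,0,0,0,0.7,0,0,0,0,0,0,0.75,0,0,0,0,0,0,1,0,0,0,0,0,0,1,0,0,0,0,0,0,1]'; python3 -c "
from h import *
o=get_obs();print(o['contact_force'],o['moment'])"
```

```text
time: 5.35
tool_pos: [511.4, -141.1, 110.8]
tcp_rot: [3.141, 0.598, 1.696]
contact_force: [-0.4, -0.2, 0.4]
grip_width: 14.1
finger_force: 30.0
[-0.42067364 -0.17235623  0.40745073] [ 0.35329212 -0.04054875 -0.00262773]
```

```bash
cat > f.py <<'E'
from h import *
o=get_obs(); p,r=tool(); C=R.from_euler("z",PSI)
q=C.inv().apply(p-piv()); F=r.inv().apply(o["contact_force"])
print("pull %.2f N (Fx %.2f Fy %.2f)"%(F[2],F[0],F[1]),"M",np.round(o["moment"],2),"r+8=%.2f ang %.3f x %.2f"%(np.hypot(q[1],q[2])+8,np.arctan2(q[1],q[2]),q[0]),"w %.2f"%o["grip_width"],"tilt",np.round(np.arctan2(*-C.inv().apply(r.apply([0,0,1]))[1:]),3),o["time"])
E
python3 f.py
for i in 1 2; do python3 -m inch '[0,0,0,0,0,-0.0025,1,0,0,0,0,0,0,1,0,0,0,0,0,0,1]' >/dev/null; python3 f.py; done
python3 -m inch '[0,0,0,0,0,-0.0025,1,0,0,0,0,0,0,1,0,0,0,0,0,0,1]' >/dev/null; python3 f.py
```

```text
pull -0.27 N (Fx -0.33 Fy -0.44) M [ 0.35 -0.04 -0.  ] r+8=60.21 ang 0.609 x -0.15 w 14.08 tilt 0.598 5.35
pull 1.96 N (Fx 0.47 Fy -0.22) M [ 0.33 -0.09  0.  ] r+8=62.17 ang 0.610 x -0.20 w 14.11 tilt 0.598 5.6
pull 2.59 N (Fx -1.00 Fy 0.94) M [ 0.31 -0.09 -0.02] r+8=64.23 ang 0.609 x -0.23 w 14.04 tilt 0.598 5.85
pull 3.36 N (Fx -0.35 Fy -0.00) M [ 0.32 -0.1   0.04] r+8=66.29 ang 0.608 x -0.19 w 14.15 tilt 0.598 6.1
```

```bash
python3 -m inch '[0,0,0,0,0,-0.0025,1,0,0,0,0,0,-0.002,1,0,0,0,0,0,0,1,0,0,0,0,0,0,1]' >/dev/null; python3 f.py
python3 -m inch '[0,0,0,0,0,-0.001,1,0,0,0,0,0,0,1,0,0,0,0,0,0,1]' >/dev/null; python3 f.py
python3 -m inch '[0,0,0,0,0,-0.001,1,0,0,0,0,0,0,1,0,0,0,0,0,0,1]' >/dev/null; python3 f.py
python3 -m inch '[0,0,0,0,0,-0.001,1,0,0,0,0,0,0,1,0,0,0,0,0,0,1]' >/dev/null; python3 f.py
python3 -m inch '[0,0,0,0,0,-0.001,1,0,0,0,0,0,0,1,0,0,0,0,0,0,1]' >/dev/null; python3 f.py
```

```text
pull 2.92 N (Fx 0.28 Fy 0.70) M [ 0.32 -0.07 -0.03] r+8=69.91 ang 0.608 x -0.19 w 14.50 tilt 0.598 6.4333
pull 3.24 N (Fx 0.50 Fy -0.13) M [ 0.35 -0.04 -0.  ] r+8=70.61 ang 0.608 x -0.18 w 14.43 tilt 0.598 6.6833
pull 3.44 N (Fx 0.13 Fy -0.73) M [ 0.34 -0.01  0.02] r+8=71.43 ang 0.608 x -0.17 w 14.57 tilt 0.598 6.9333
pull 3.60 N (Fx 0.15 Fy 0.30) M [ 0.33 -0.08 -0.  ] r+8=72.25 ang 0.607 x -0.17 w 14.09 tilt 0.598 7.1833
pull 3.44 N (Fx 0.17 Fy -0.15) M [ 0.36 -0.08  0.02] r+8=73.05 ang 0.607 x -0.15 w 14.40 tilt 0.598 7.4333
```

```bash
python3 -m inch '[0,0,0,0,0,-0.001,1,0,0,0,0,0,0,1,0,0,0,0,0,0,1]' >/dev/null; python3 f.py
python3 -m inch '[0,0,0,0,0,-0.001,1,0,0,0,0,0,0,1,0,0,0,0,0,0,1]' >/dev/null; python3 f.py
python3 -m inch '[0,0,0,0,0,-0.001,1,0,0,0,0,0,0,1,0,0,0,0,0,0,1]' >/dev/null; python3 f.py
```

```text
pull 3.61 N (Fx 0.42 Fy 0.11) M [ 0.35  0.01 -0.03] r+8=73.85 ang 0.607 x -0.14 w 14.30 tilt 0.598 7.6833
pull 4.66 N (Fx -0.54 Fy -0.23) M [ 0.34 -0.01 -0.01] r+8=74.64 ang 0.607 x -0.17 w 14.30 tilt 0.598 7.9333
pull 3.93 N (Fx -0.93 Fy -1.09) M [ 0.34 -0.03 -0.02] r+8=75.46 ang 0.607 x -0.14 w 14.24 tilt 0.598 8.1833
```

```bash
python3 -m inch '[0,0,0,0,0,-0.001,1,0,0,0,0,0,0,1,0,0,0,0,0,0,1]' >/dev/null; python3 f.py
python3 -m inch '[0,0,0,0,0,-0.001,1,0,0,0,0,0,0,1,0,0,0,0,0,0,1]' >/dev/null; python3 f.py
python3 -m inch '[0,0,0,0,0,-0.001,1,0,0,0,0,0,0,1,0,0,0,0,0,0,1]' >/dev/null; python3 f.py
```

```text
pull 3.73 N (Fx 0.76 Fy -0.09) M [ 0.46 -0.03  0.  ] r+8=76.24 ang 0.607 x -0.16 w 14.08 tilt 0.598 8.4333
pull 3.85 N (Fx -1.12 Fy -0.07) M [ 0.4  -0.02  0.02] r+8=77.05 ang 0.607 x -0.14 w 14.25 tilt 0.598 8.6833
pull 4.74 N (Fx 0.35 Fy -0.67) M [ 0.38 -0.02 -0.03] r+8=77.76 ang 0.607 x -0.16 w 14.36 tilt 0.598 8.9333
```

```bash
python3 -m inch '[0,0,0,0,0,-0.001,1,0,0,0,0,0,0,1,0,0,0,0,0,0,1]' >/dev/null; python3 f.py
python3 -m inch '[0,0,0,0,0,-0.001,1,0,0,0,0,0,0,1,0,0,0,0,0,0,1]' >/dev/null; python3 f.py
```

```text
pull 10.57 N (Fx -0.42 Fy 1.16) M [ 0.29 -0.22  0.08] r+8=78.07 ang 0.608 x -0.36 w 14.69 tilt 0.598 9.1833
pull 11.15 N (Fx 0.38 Fy 0.99) M [ 0.38 -0.28  0.1 ] r+8=78.79 ang 0.609 x -0.36 w 14.28 tilt 0.598 9.4333
```

```bash
python3 -m inch '[0,0,0,0,0,-0.001,1,0,0,0,0,0,0,1,0,0,0,0,0,0,1]' >/dev/null; python3 f.py
```

```text
pull 11.44 N (Fx -0.08 Fy 1.44) M [ 0.37 -0.24  0.13] r+8=79.57 ang 0.609 x -0.39 w 14.17 tilt 0.598 9.6833
```

```bash
python3 -m inch '[0,0,0,0,0,0.0025,1,0,0,0,0,0,0,1,0,0,0,0,0,0,1]' >/dev/null; python3 f.py
python3 -m inch '[0,0,0,0,0,-0.0005,1,0,0,0,0,0,0,1,0,0,0,0,0,0,1]' >/dev/null; python3 f.py
```

```text
pull 9.67 N (Fx -0.13 Fy 0.32) M [ 0.4  -0.18  0.04] r+8=77.97 ang 0.607 x -0.26 w 14.02 tilt 0.598 9.9333
pull 11.77 N (Fx 0.21 Fy 1.06) M [ 0.38 -0.2   0.1 ] r+8=78.26 ang 0.608 x -0.31 w 14.25 tilt 0.598 10.1833
```

```bash
python3 -m inch '[0,0,0,0,0,0.0008,1,0,0,0,0,0,0,1,0,0,0,0,0,0,1]' >/dev/null; python3 f.py
python3 -m inch '[0,0.0333,0,-0.0044,0,0.0001,1,0,0.0333,0,-0.0044,0,0.0001,1,0,0,0,0,0,0,1,0,0,0,0,0,0,1]' >/dev/null; python3 f.py
```

```text
pull 8.72 N (Fx -0.53 Fy 0.59) M [ 0.35 -0.11  0.03] r+8=77.94 ang 0.607 x -0.22 w 14.29 tilt 0.598 10.4333
pull 7.17 N (Fx 0.33 Fy 1.35) M [ 0.41 -0.17  0.06] r+8=77.91 ang 0.498 x -0.24 w 14.54 tilt 0.498 10.7667
```

```bash
python3 -m inch '[0,0.0333,0,-0.0044,0,0,1,0,0.0333,0,-0.0044,0,0,1,0,0.0333,0,-0.0044,0,0,1,0,0.0333,0,-0.0044,0,0,1,0,0,0,0,0,0,1,0,0,0,0,0,0,1]' >/dev/null; python3 f.py
```

```text
pull 4.01 N (Fx 0.98 Fy 0.09) M [ 0.29 -0.15  0.06] r+8=78.25 ang 0.301 x -0.25 w 14.12 tilt 0.299 11.2667
```

```bash
python3 -m inch '[0,0.0333,0,-0.0044,0,-0.0002,1,0,0.0333,0,-0.0044,0,-0.0002,1,0,0,0,0,0,0,1,0,0,0,0,0,0,1]' >/dev/null; python3 f.py; python3 -m inch '[0,0.0333,0,-0.0044,0,0,1,0,0.0333,0,-0.0044,0,0,1,0,0,0,0,0,0,1,0,0,0,0,0,0,1]' >/dev/null; python3 f.py;  python3 -m inch '[0,0,0,0,0,0,1]' >/dev/null; python3 f.py
```

```text
pull 3.38 N (Fx -0.49 Fy 1.24) M [ 0.09 -0.22 -0.01] r+8=78.48 ang 0.208 x -0.28 w 14.40 tilt 0.2 11.6
pull 4.18 N (Fx -0.00 Fy 0.69) M [ 0.09 -0.27  0.01] r+8=78.42 ang 0.110 x -0.31 w 14.20 tilt 0.1 11.9333
pull 5.28 N (Fx -0.56 Fy 0.01) M [-0.03 -0.17  0.1 ] r+8=78.49 ang 0.117 x -0.27 w 13.96 tilt 0.1 12.0167
```

Swinging freely; carry on past centre.

```bash
python3 -m inch '[0,0.0333,0,-0.0044,0,0,1,0,0.0333,0,-0.0044,0,0,1,0,0,0,0,0,0,1,0,0,0,0,0,0,1]' >/dev/null; python3 f.py; python3 -m inch '[0,0.0333,0,-0.0044,0,0.0001,1,0,0.0333,0,-0.0044,0,0.0001,1,0,0.0333,0,-0.0044,0,0.0001,1,0,0.0333,0,-0.0044,0,0.0001,1,0,0,0,0,0,0,1,0,0,0,0,0,0,1]' >/dev/null; python3 f.py
```

```text
pull 4.62 N (Fx -0.21 Fy 0.59) M [-0.05 -0.28 -0.  ] r+8=78.54 ang 0.009 x -0.31 w 14.57 tilt 0.0 12.35
pull 4.82 N (Fx -0.69 Fy 0.78) M [-0.15 -0.36  0.02] r+8=78.20 ang -0.188 x -0.35 w 14.24 tilt -0.2 12.85
```

```bash
python3 -m inch '[0,0.0333,0,-0.0044,0,0.0003,1,0,0.0333,0,-0.0044,0,0.0003,1,0,0.0333,0,-0.0044,0,0.0003,1,0,0.0333,0,-0.0044,0,0.0003,1,0,0,0,0,0,0,1,0,0,0,0,0,0,1]' >/dev/null; python3 f.py; python3 -m inch '[0,0.0333,0,-0.0043,0,0.0003,1,0,0.0333,0,-0.0043,0,0.0003,1,0,0.0333,0,-0.0043,0,0.0003,1,0,0,0,0,0,0,1,0,0,0,0,0,0,1]' >/dev/null; python3 f.py; python3 -c "
from h import *
c=capture('scene'); cv2.imwrite('pics/s2.png',cv2.resize(c['image'][150:290,240:420,::-1],None,fx=4,fy=4))"
```

```text
pull 4.56 N (Fx -0.19 Fy 0.25) M [-0.28 -0.24 -0.03] r+8=77.40 ang -0.386 x -0.28 w 14.29 tilt -0.399 13.35
pull 4.36 N (Fx 0.60 Fy 0.10) M [-0.38 -0.18  0.  ] r+8=76.93 ang -0.533 x -0.22 w 14.25 tilt -0.549 13.7667
```

View pics/s2.png

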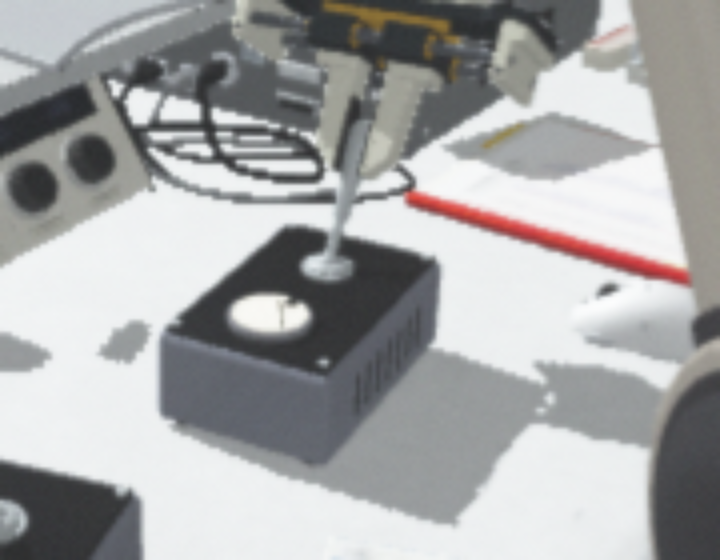

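```bash
python3 -m inch '[0,0.0333,0,-0.0044,0,0.0003,1,0,0,0,0,0,0,1,0,0,0,0,0,0,1]' >/dev/null; python3 f.py; python3 -m inch '[0,0,0,0,0,0.0025,1,0,0,0,0,0,0.0025,1,0,0,0,0,0,0.0025,1,0,0,0,0,0,0,1,0,0,0,0,0,0,1]' >/dev/null; python3 f.py
```

```text
pull 4.45 N (Fx 0.22 Fy -0.35) M [-0.43 -0.13  0.05] r+8=77.12 ang -0.584 x -0.18 w 14.30 tilt -0.599 14.0667
pull 4.00 N (Fx -0.44 Fy -1.12) M [-0.39 -0.16  0.  ] r+8=71.24 ang -0.586 x -0.20 w 14.01 tilt -0.601 14.4833
```

```bash
python3 -m inch '[0,0,0,0,0,0.0025,1,0,0,0,0,0,0.0025,1,0,0,0,0,0,0.0025,1,0,0,0,0,0,0,1,0,0,0,0,0,0,1]' >/dev/null; python3 f.py
```

```text
pull 3.37 N (Fx 0.23 Fy 1.25) M [-0.4  -0.08  0.04] r+8=65.23 ang -0.590 x -0.21 w 14.23 tilt -0.601 14.9
```

```bash
python3 -m inch '[0,0,0,0,0,0.0025,1,0,0,0,0,0,0.0025,1,0,0,0,0,0,0,1,0,0,0,0,0,0,1]' >/dev/null; python3 f.py
python3 -m inch '[0,0,0,0,0,0,0.6,0,0,0,0,0,0,0.5,0,0,0,0,0,0,0.2,0,0,0,0,0,0,-0.5,0,0,0,0,0,0,-1,0,0,0,0,0,0,-1,0,0,0,0,0,0,-1,0,0,0,0,0,0,-1,0,0,0,0,0,0,-1,0,0,0,0,0,0,-1]'
```

```text
pull 2.26 N (Fx -0.36 Fy 0.54) M [-0.36 -0.1  -0.02] r+8=61.26 ang -0.589 x -0.22 w 14.53 tilt -0.601 15.2333
time: 16.07
tool_pos: [518.8, -200.2, 112.4]
tcp_rot: [3.141, -0.601, 1.696]
contact_force: [-0.8, -0.2, -0.1]
grip_width: 71.3
finger_force: 0.0
```

Withdraw along the bat axis, then look.

```bash
python3 -m inch '[0,0,0,0,0,-0.01,-1,0,0,0,0,0,-0.02,-1,0,0,0,0,0,-0.03,-1,0,0,0,0,0,-0.03,-1,0,0,0,0,0,-0.03,-1,0,0,0,0,0,-0.02,-1,0,0,0,0,0,-0.01,-1,0,0,0,0,0,0,-1,0,0,0,0,0,0,-1]'
python3 -c "
from h import *
a=capture('scene')['image'][150:290,240:420,::-1]; b=capture('wrist')['image'][...,::-1]
cv2.imwrite('pics/e.png',np.hstack([cv2.resize(a,(400,311)),cv2.resize(b,(400,311))]))"
```

```text
time: 16.82
tool_pos: [527.1, -267.4, 211.0]
tcp_rot: [3.142, -0.601, 1.696]
contact_force: [0.2, 1.5, 0.5]
grip_width: 91.5
finger_force: 0.0
```

View pics/e.png

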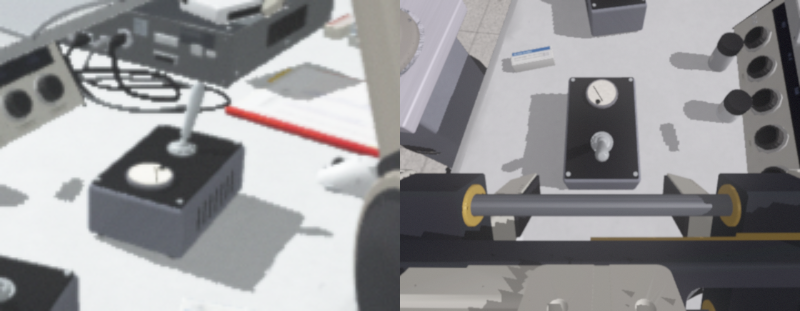

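```bash
python3 -c "
from h import *
c=capture('scene')
C=R.from_euler('z',PSI)
for L in (75,80,92):print(L,proj(c,[piv()+C.apply([0,-L*np.sin(.6),L*np.cos(.6)])]))
print(proj(c,[piv()+C.apply([0,0,5])]))"
```

```text
75 [[329.20715682 186.93286089]]
80 [[329.76413067 184.98505707]]
92 [[331.10012534 180.31414783]]
[[320.91353165 214.43804019]]
```

```bash
python3 -c "
from plant import *
print(close_job())"
```

```text
the job is handed in; nothing more can be done
None
```

The lamp supply's bat is over in the far (on) notch. The final picture shows it dropped in, to about 2 mm. The lamp supply appears to stand where it was, I did not touch the heater supply, and the job was handed in at about 17 s with the gripper clear; no verdict was returned.

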